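# Turn the wiring chart over

### The job

On the chart stand, turn the long chart leaf (the longer of the two along the spine) over the spine from right to left, so that it lies flat on the left-hand rest. Work it with the fingertips or the outside of the fingers only: never pinch or grip the leaf, and lay it down gently. Leave the short leaf next to it and all the loose things on the bench as they are.

Things in the scene. Friction and masses are not known exactly. Their poses are not given: they have to be found in the camera images.
- stand: The chart stand, fixed to the bench. Origin: under the spine's middle, on the work surface; axes as stand_spine. Left of the spine is a plywood rest, y = 11 to 127 mm, right of it a narrower one, y = -11 to -66 mm; both are 250 mm along x, tops 55 mm above the bench. Below them an 8 mm steel base, y = -80 to 135 mm.
- stand_spine (a point): Middle of the spine, on the hinge axis, 58 mm above the work surface. Axes: x along the spine, away from the robot (turned up to 0.35 rad), y to the left across the spine, z up. The spine is a 6 mm rod, 250 mm long, on three thin posts that reach 4 mm above the axis at x = -121, +42 and +121 mm.
- chart (a joint): Hinge angle of the long chart leaf: 0 = lying flat on the right-hand side, pi/2 = upright, pi = lying flat on the left-hand rest. It starts 0.1 to 0.45 rad open. The hinge is stiff (0.2 N m of friction), so the leaf stays where it is left and takes about 3 N at its edge to turn. Its underside at angle 0 is grey, its top white with plain black line-work.
- chart_edge (a point): Middle of the long leaf's free edge, 120 mm from the hinge axis. The leaf is a stiff plastic plate about 5.5 mm thick, 148 mm along the spine: -113.5 to +34.5 mm from the stand's middle. At angle 0 it overhangs the right-hand rest by 54 mm, so a fingertip reaches under it from the right. Axes turn with the leaf: x along the spine, y from edge to spine, z out of the face on top at angle 0.
- short_edge (a point): Middle of the free edge of the short leaf, to be left alone: a like leaf 66 mm along the spine, +48.5 to +114.5 mm from the stand's middle (far end), 120 mm out from the axis, lying on the right, 0 to 0.15 rad open, on its own equally stiff hinge, 14 mm from the long leaf.
- tape: Loose roll of white tape, 52 mm across, 22 mm high, near the stand's end towards the robot. Origin: centre of the underside.
- spool: Loose solder spool, 54 mm across, 30 mm high, beyond the stand's far end. Origin: centre of the underside.
- driver: Loose screwdriver 170 mm long with a blue handle, lying left of the stand, roughly along the spine. Origin: underside, near its middle.
- flux: Loose black bottle, 40 mm across, 85 mm high, standing left of the stand. Origin: centre of the underside.
- pliers: Loose pliers with red handles, about 160 mm long, 75 mm wide and 18 mm high, beyond the stand's far end on the right. Origin: underside, near the pivot.
- tray: Loose grey tray 70 x 100 mm, 25 mm high, near the stand's end towards the robot, on the right. Origin: centre of the underside.
- hammer: Loose hammer 280 mm long with a wooden handle, lying far to the right. Origin: underside, near its middle.

How it is judged:
On the way:
1. the long leaf has come up to about upright (value of joint chart above 1.4 rad), for 0.02 s.
At the end, for the whole second after the job is handed in: The long leaf lies flat on the left-hand rest (within 0.08 rad) and at rest; the short leaf's edge is within 15 mm of where it was; every loose thing is within 25 mm of where it was (value of joint chart above 3.06 rad and velocity of joint chart below 0.05 rad/s and distance of short_edge from where it was at the start of the episode below 0.015 m and distance of each of tape, spool, driver, flux, pliers, tray, hammer from where it was at the start of the episode below 0.025 m); the robot touches nothing.
It fails at once if the long leaf was pinched (both its faces pressed at once) (contact force between the fingers and chart_c0 above 4 N and contact force between the fingers and chart_c1 above 4 N).
It fails at once if the long leaf was slammed (turned faster than 5 rad/s) (velocity of joint chart above 5 rad/s).
It fails at once if the short leaf was moved by more than 15 mm at its edge (distance of short_edge from where it was at the start of the episode above 0.015 m).
It fails at once if a loose thing was moved or lifted by more than 25 mm (not (distance of each of tape, spool, driver, flux, pliers, tray, hammer from where it was at the start of the episode below 0.025 m)).
It also fails if it takes over 48 s, if anything falls off the work surface, if the arm or the gripper's body presses on something with over 40 N, if the wrist force passes 120 N, or if a joint passes its speed limit or range.

### The arm

A 7-joint arm with a two-finger parallel gripper is mounted at the origin on the work surface. World frame = base frame: x ahead of the robot, y to its left, z up, the work surface at z = 0. Lengths are in m, angles in rad, forces in N, time in s.
With the tool pointing down it reaches from about 0.425 to 0.925 m from the base axis. Payload 6.8 kg.
Tool frame: the origin (TCP) lies midway between the tips of the shut fingers; the grasp point (between the pads) lies 19 mm behind it; z points along the fingers, y is the line along which they close (so a half turn about z gives the same grasp; the last joint's range is limited). The gripper opens to 85 mm and grips with 20 to 120 N. Pads are 22 mm wide; open, the fingers measure 114 mm over their backs; the gripper's body (76 mm by 85 mm) begins 54 mm behind the grasp point. The pads swing forward as they close: fully open they stand 13 mm farther back than shut.
Start: joints at [-1.251, 0.477, 0.022, 1.555, -0.011, 1.109, -0.083], TCP at [0.28, 0.614, 0.231] pointing down, gripper open.
Joint ranges: [-2.96, 2.96], [-0.34, 2.1], [-1.41, 1.46], [0.24, 2.44], [-1.37, 4.51], [0.17, 1.92], [-2.96, 2.96]. Speed limits (rad/s): [2.39, 2.39, 3.14, 3.14, 3.14, 3.14, 3.14].

### API

Orientations are given as a rotation vector (axis times angle).
In Python, from bench import r gives the robot as it stands.
- The arm moves only by the tool servo_tool, never from a script. Its arguments are lists of equal length, an entry for each row: "turn": the turn, a rotation vector about the world's x, y, z in units of 5 degrees (1.0 is 5 degrees), a list of three; "slide": the shift along the world's x, y, z in units of 30 mm (1.0 is 30 mm), a list of three; "hand": the opening, from 0 (shut) to 1 (fully open). In form: {"turn": [[rx, ry, rz], ...], "slide": [[dx, dy, dz], ...], "hand": [hand, ...]}. A call has 1 to 8 rows; each row is the pose to reach, as a shift and turn from the pose commanded when the call began; what a row does not reach only later rows make up. A row lasts 1/8 s, in which the tool goes at most 62.5 mm and 10.7 degrees, less where a joint would pass 70% of its speed; a pose out of reach is approached as far as the arm can. A call with a gripper value outside its range is refused whole. The fingers move at their own pace and stop on an object; "squeeze" is the grip in N (left out, the last holds). Time passes only in rows, so rows that repeat a pose let the fingers close. It gives the time, the measured TCP pose, the force, the opening and the grip force at its end, in the units of the state.
- r.get_obs(): the state, without advancing time (a new reading comes with each control period).
- r.grab_frame(name): name is "side" or "top"; returns (picture, depth): 480x640x3 uint8, red, green, blue; 480x640 float32, m along the optical axis (not along the pixel's ray), 0 where there is no reading.
- r.get_calibration(name): a dict with "fovy" (degrees; the focal length in pixels is half the picture's height over the tangent of half this angle, whatever the lens; pixels are square), "cx", "cy" (the principal point, pixels), "R" (3x3) and "t" (3): a world point X has camera coordinates R X + t. Camera axes: x right, y down, z forward; pixel columns grow to the right and rows downward; lengths in m; the calibration is good to about 2 mm. A picture is of the moment at which its call begins. get_calibration takes no time and is no camera call.
- r.hand_in(): hands the job in; it is judged then, once.
The state is a dict: "clock": time; "joints": joint angles; "qvel": joint speeds; "tau": joint torques, N m; "tcp_pos": TCP position; "orientation": TCP orientation; "contact_force": force on the tool from outside, world axes, zero at the start; "moment": the same for the moment, N m; "grip_width": finger opening in m; "gripper_force": force on a finger pad.
Only numpy, scipy, OpenCV 4.12 (cv2) and the standard library are available. Lean on these libraries where they do the work, as an engineer would, in place of code of your own. Each camera call takes 0.05 s, during which the arm holds its last target. There are 200 camera calls.

## Working session

There is one attempt and no reset: what is moved stays moved. The work goes in short steps, Python scripts to look and compute and a tool call to move; the robot and the scene stay as the last step left them, time stands still between calls to the robot, and variables do not carry over. Pictures are saved under pics/ and viewed, at most 10 in all, crops included, and the job is handed in when it is done.

Besides the shell and the picture viewer there is one more tool, called as name(argument=value, ...) on one line, values as JSON. servo_tool: Moves the arm, as the interface text tells. Its arguments: {"type":"object","properties":{"turn":{"type":"array"},"slide":{"type":"array"},"hand":{"type":"array"},"squeeze":{"type":"number"}},"required":["turn","slide","hand"]}

```bash
mkdir -p pics
python3 - <<'E'
from bench import r
import cv2,numpy as np
for n in("top","side"):
    p,d=r.grab_frame(n); cv2.imwrite(f"pics/{n}0.png",p[:,:,::-1]); np.save(f"{n}0.npy",d)
    c=r.get_calibration(n); print(n,c["fovy"],c["cx"],c["cy"],np.round(c["R"],3).tolist(),np.round(c["t"],3))
    print((d>0).mean())
o=r.get_obs();print(o["tcp_pos"],o["orientation"],o["clock"],o["grip_width"])
E
```

```text
top 43.509353531668076 322.4999616297768 236.26694530199532 [[-0.009, -1.0, 0.005], [-0.993, 0.008, -0.115], [0.114, -0.006, -0.993]] [-0.063  0.592  1.281]
0.9961263020833333
side 52.2182666980744 321.35069987626457 237.02532859188688 [[0.747, -0.664, -0.008], [-0.37, -0.406, -0.836], [0.552, 0.628, -0.549]] [-0.486  0.241  0.809]
0.9960416666666667
[0.27984253 0.61366799 0.23040899] [-6.66849149e-01 -3.06977317e+00  2.62332627e-03] 0.1 0.08527932231236818
```

View pics/top0.png

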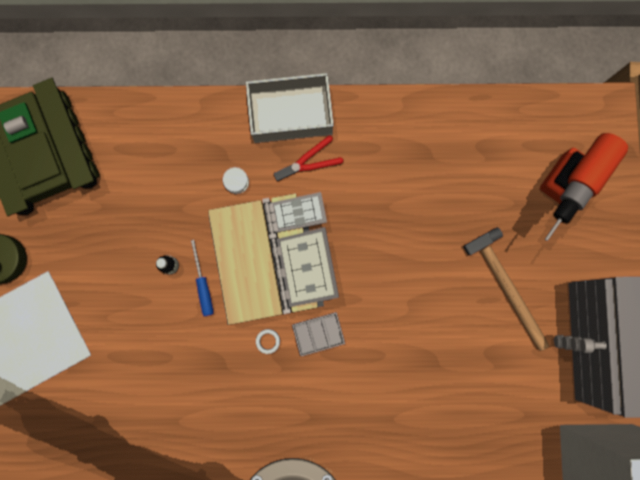

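View pics/side0.png

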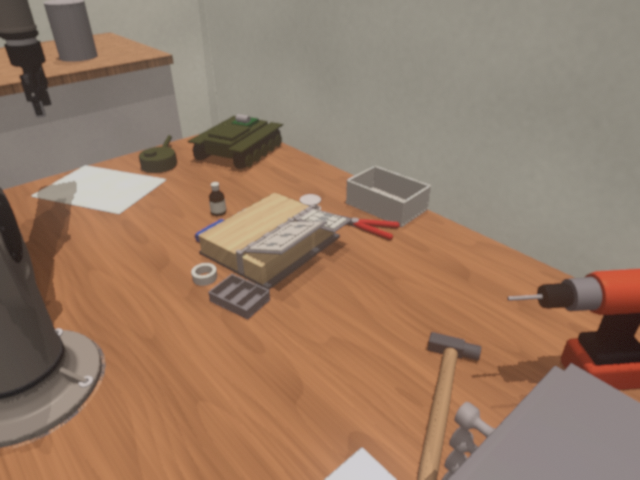

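```bash
cat > h.py <<'E'
import numpy as np,cv2
from bench import r
def cloud(n,d):
    c=r.get_calibration(n);f=240/np.tan(np.radians(c["fovy"]/2))
    v,u=np.mgrid[:480,:640]
    C=np.stack([(u-c["cx"])/f*d,(v-c["cy"])/f*d,d],-1)
    return (C-c["t"])@np.array(c["R"])
E
python3 - <<'E'
from h import *
P=cloud("top",np.load("top0.npy"));p=cv2.imread("pics/top0.png")
hsv=cv2.cvtColor(p,cv2.COLOR_BGR2HSV)
for u,v in[(240,260),(310,270),(450,100),(320,335),(235,180),(165,265)]:print((u,v),hsv[v,u],np.round(P[v,u],3))
m=((hsv[...,1]>60)&(hsv[...,2]>150)&(abs(P[...,2]-.055)<.008)).astype(np.uint8)
m[:, :190]=0;m[:,350:]=0;m[:180]=0;m[340:]=0
m=cv2.morphologyEx(m,cv2.MORPH_OPEN,np.ones((5,5)))
k,l,s,_=cv2.connectedComponentsWithStats(m);i=1+s[1:,4].argmax()
q=P[l==i];print(s[i],q[:,2].mean())
rect=cv2.minAreaRect(q[:,:2].astype(np.float32));print(rect);b=cv2.boxPoints(rect);print(b)
# frame
e=[b[1]-b[0],b[2]-b[1]];a=max(e,key=np.linalg.norm);a=a/np.linalg.norm(a);a=a*np.sign(a[0]);n=np.array([-a[1],a[0]])
c=np.array(rect[0])-n*.069;yaw=np.arctan2(a[1],a[0]);print("spine",c,yaw)
np.save("S.npy",[c[0],c[1],yaw])
X=(P[...,:2]-c)@a;Y=(P[...,:2]-c)@n;Z=P[...,2]
for x0 in(-.1,-.07,-.04,-.01,.02,.06,.08,.1):
  print(x0,[(y,round(float(np.median(Z[(abs(X-x0)<.006)&(abs(Y*1000-y)<4)])),3)) for y in range(-140,150,10) if ((abs(X-x0)<.006)&(abs(Y*1000-y)<4)).any()])
# all raised points near
g=(Z>.008)&(abs(X)<.3)&(Y<.25)&(Y>-.3);g=g.astype(np.uint8)
k,l,s,_=cv2.connectedComponentsWithStats(g)
for i in range(1,k):
  if s[i,4]>40:
    w=l==i;print(s[i],"X",X[w].min().round(3),X[w].max().round(3),"Y",Y[w].min().round(3),Y[w].max().round(3),"Z",Z[w].max().round(3))
E
```

```text
(240, 260) [ 20 103 194] [0.539 0.109 0.053]
(310, 270) [ 28  26 158] [ 0.514 -0.041  0.089]
(450, 100) [ 12 161 170] [ 0.908 -0.365  0.002]
(320, 335) [ 16  25 156] [ 0.376 -0.061  0.007]
(235, 180) [ 43   9 199] [0.719 0.124 0.03 ]
(165, 265) [ 30  19 108] [0.527 0.261 0.086]
[ 210  201   71  123 6125] 0.05584715151975862
((0.5358438491821289, 0.09994350373744965), (0.25010067224502563, 0.11567983776330948), 10.459455490112305)
[[0.40237114 0.13412072]
 [0.42337164 0.02036308]
 [0.66931653 0.06576629]
 [0.648316   0.17952393]]
spine [0.54837009 0.03209003] 0.18255201
-0.1 [(-140, 0.002), (-130, 0.001), (-120, 0.001), (-110, 0.1), (-100, 0.099), (-90, 0.095), (-80, 0.091), (-70, 0.088), (-60, 0.084), (-50, 0.081), (-40, 0.077), (-30, 0.072), (-20, 0.069), (-10, 0.064), (0, 0.059), (10, 0.025), (20, 0.056), (30, 0.055), (40, 0.055), (50, 0.056), (60, 0.055), (70, 0.056), (80, 0.057), (90, 0.056), (100, 0.056), (110, 0.056), (120, 0.055), (130, 0.053), (140, 0.0)]
-0.07 [(-140, 0.001), (-130, -0.0), (-120, 0.001), (-110, 0.101), (-100, 0.101), (-90, 0.096), (-80, 0.092), (-70, 0.088),
[... 2473 characters left out ...]
0, 0.06), (0, 0.064), (10, 0.032), (20, 0.055), (30, 0.056), (40, 0.056), (50, 0.056), (60, 0.055), (70, 0.055), (80, 0.056), (90, 0.056), (100, 0.056), (110, 0.055), (120, 0.055), (130, 0.053), (140, 0.003)]
[250 105  83  38 961] X -0.123 0.299 Y -0.177 0.004 Z 1.341
[273 136  71  45 838] X -0.123 0.247 Y -0.186 -0.025 Z 1.341
[223 168  25  26 463] X -0.123 0.212 Y -0.071 0.087 Z 1.341
[  208   192   131   133 12829] X -0.125 0.135 Y -0.119 0.138 Z 1.341
[191 240  23  78 561] X -0.123 0.072 Y -0.071 0.186 Z 1.341
[156 255  23  20 343] X -0.123 0.046 Y -0.071 0.25 Z 1.341
[292 313  53  43 372] X -0.221 -0.123 Y -0.109 -0.005 Z 1.341
[256 329  24  25 257] X -0.203 -0.123 Y -0.071 0.08 Z 1.341
```

servo_tool(turn=[[0,0,-2],[0,0,-3],[0,0,-4],[0,0,-6],[0,0,-7],[0,0,-9],[0,0,-11],[0,0,-11]], slide=[[1.2,-1.5,0.7],[2.2,-3.2,1],[3.2,-5,1],[4,-6.8,1],[4.7,-8.6,1],[5.3,-10.5,1],[5.7,-12.4,1],[6,-14,1]], hand=[0,0,0,0,0,0,0,0])

```text
clock: 1.1
tcp_pos: [0.4601, 0.1915, 0.2611]
orientation: [2.013, 2.412, -0.001]
contact_force: [-0.2, -0.5, 0.2]
grip_width: -0.0001
gripper_force: 0.0
```

servo_tool(turn=[[0,0,0],[0.98,0.18,0],[1.97,0.36,0],[2.95,0.54,0],[4.4,0.82,0],[5.9,1.09,0],[7.4,1.36,0],[8.85,1.63,0]], slide=[[0.5,-1.8,0],[0.9,-3.5,0],[1.4,-5.3,0],[1.8,-7.1,0],[2.1,-8.9,0],[2.5,-10.5,0],[2.5,-11.2,0],[2.5,-11.2,0]], hand=[0,0,0,0,0,0,0,0])

```text
clock: 2.1
tcp_pos: [0.5348, -0.1448, 0.2607]
orientation: [-1.576, -1.886, -0.655]
contact_force: [1.7, 0.4, -0.3]
grip_width: 0.0001
gripper_force: 0.0
```

servo_tool(turn=[[0,0,0],[0,0,0]], slide=[[0,0,0],[0,0,0]], hand=[0,0])

```text
clock: 2.35
tcp_pos: [0.5352, -0.1411, 0.2614]
orientation: [-1.573, -1.893, -0.651]
contact_force: [0.1, 0.8, 1.3]
grip_width: -0.0002
gripper_force: 0.0
```

```bash
cat >> h.py <<'E'
s=np.load("S.npy");a=np.array([np.cos(s[2]),np.sin(s[2])]);n=np.array([-a[1],a[0]])
def state():
    from scipy.spatial.transform import Rotation as R
    o=r.get_obs();p=o["tcp_pos"];M=R.from_rotvec(o["orientation"]).as_matrix()
    A=np.array([[*a,0],[*n,0],[0,0,1]])
    print("stand XYZ",np.round(A@(p-[*s[:2],0]),4),"tool z",np.round(A@M[:,2],3),"tool y",np.round(A@M[:,1],3),np.round(o["joints"],2),o["clock"],np.round(o["contact_force"],1))
    return o
E
python3 - <<'E'
from h import *
state()
p,d=r.grab_frame("side");cv2.imwrite("pics/side1.png",p[:,:,::-1])
E
```

```text
stand XYZ [-0.0444 -0.1679  0.2614] tool z [-0.     0.706 -0.708] tool y [1.    0.001 0.001] [ 0.13  0.6   0.51  1.62 -0.77  1.68  1.03] 2.35 [0.1 0.8 1.3]
```

View pics/side1.png

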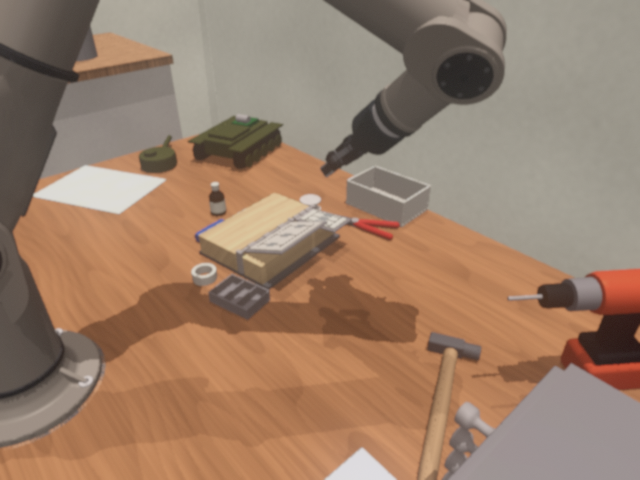

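servo_tool(turn=[[0,0,0],[0,0,0],[0,0,0],[0,0,0],[0,0,0]], slide=[[0,0,-1.2],[0,0,-2.5],[0,0,-3.8],[0,0,-4.9],[0,0,-4.9]], hand=[0,0,0,0,0])

```text
clock: 3.02
tcp_pos: [0.5345, -0.1396, 0.1136]
orientation: [-1.57, -1.891, -0.65]
contact_force: [0.1, -0.2, 0.7]
grip_width: -0.0
gripper_force: 0.0
```

Run:
```python
from h import *
state()
```

```text
stand XYZ [-0.0448 -0.1663  0.1136] tool z [-0.003  0.708 -0.706] tool y [ 1.     0.003 -0.001] [ 0.17  0.78  0.46  1.69 -0.83  1.49  1.2 ] 3.025 [ 0.1 -0.2  0.7]
```

servo_tool(turn=[[0,0,0],[0,0,0],[0,0,0],[0,0,0]], slide=[[-0.12,0.65,-0.6],[-0.24,1.3,-1.2],[-0.36,1.95,-1.8],[-0.36,1.95,-1.8]], hand=[0,0,0,0])

```text
clock: 3.52
tcp_pos: [0.5246, -0.0811, 0.0617]
orientation: [-1.569, -1.893, -0.653]
contact_force: [0.1, -0.6, -0.1]
grip_width: 0.0001
gripper_force: 0.0
```

```bash
cat >> h.py <<'E'
def path(t):
    h=np.array([0,.058]);l=np.array([-np.cos(t),np.sin(t)]);N=-np.array([np.sin(t),np.cos(t)])
    d=np.array([1,-1])/2**.5;m=np.array([1,1])/2**.5
    if t<np.pi/4:return h+.12*l+.00275*N+.035*d-.011*m
    if t<.75*np.pi:return h+.085*l+.00275*N-.011*m
    return h+.063*l+.00275*N+.011*m
def rel(ts):
    o=state();p=o["tcp_pos"]
    for t in ts:
        y,z=path(t);w=s[:2]-.045*a+y*n
        print(round(t,2),np.round((y,z),3),np.round((np.array([*w,z])-p)/.03,2))
E
python3 - <<'E'
from h import *
rel(np.arange(.37,3.3,.14))
p,d=r.grab_frame("side");cv2.imwrite("pics/side2.png",cv2.resize(p[150:330,150:420,::-1],None,fx=2.5,fy=2.5))
E
```

```text
stand XYZ [-0.0439 -0.107   0.0617] tool z [-0.001  0.708 -0.706] tool y [1.    0.004 0.002] [ 0.11  0.81  0.41  1.8  -0.9   1.36  1.24] 3.525 [ 0.1 -0.6 -0.1]
0.37 [-0.096  0.066] [-0.1   0.36  0.15]
0.51 [-0.089  0.082] [-0.14  0.58  0.66]
0.65 [-0.08   0.096] [-0.2   0.87  1.14]
0.79 [-0.07   0.109] [-0.26  1.22  1.56]
0.93 [-0.061  0.117] [-0.31  1.51  1.83]
1.07 [-0.051  0.123] [-0.37  1.83  2.06]
1.21 [-0.04   0.129] [-0.44  2.18  2.23]
1.35 [-0.029  0.133] [-0.51  2.55  2.36]
1.49 [-0.017  0.135] [-0.58  2.93  2.43]
1.63 [-0.005  0.135] [-0.65  3.32  2.45]
1.77 [0.006 0.134] [-0.72  3.71  2.41]
1.91 [0.018 0.131] [-0.79  4.09  2.32]
2.05 [0.029 0.127] [-0.86  4.45  2.17]
2.19 [0.039 0.121] [-0.92  4.79  1.98]
2.33 [0.049 0.114] [-0.98  5.1   1.73]
2.47 [0.055 0.107] [-1.02  5.32  1.51]
2.61 [0.061 0.1  ] [-1.05  5.49  1.28]
2.75 [0.065 0.092] [-1.08  5.63  1.02]
2.89 [0.068 0.084] [-1.09  5.73  0.75]
3.03 [0.07  0.076] [-1.11  5.8   0.46]
3.17 [0.071 0.067] [-1.11  5.82  0.17]
```

View pics/side2.png

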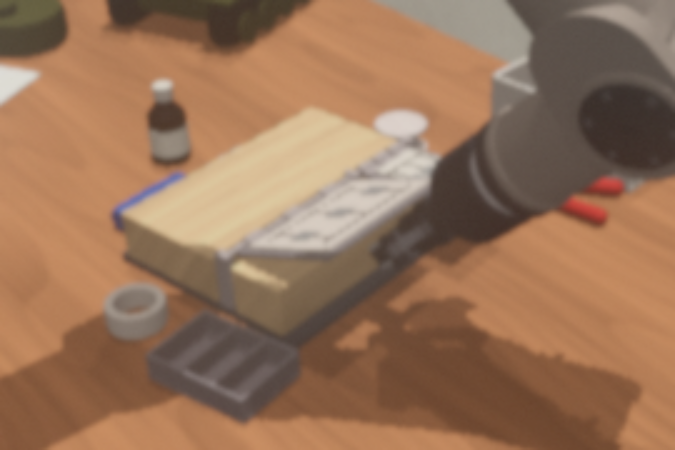

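The fingertip, at crop pixel (385,250), sits just below and outside the long leaf's edge. The body is clear of the short leaf, so I'm starting the arc.

servo_tool(turn=[[0,0,0],[0,0,0],[0,0,0],[0,0,0],[0,0,0],[0,0,0],[0,0,0],[0,0,0]], slide=[[-0.1,0.36,0.15],[-0.12,0.46,0.4],[-0.14,0.58,0.66],[-0.2,0.87,1.14],[-0.26,1.22,1.56],[-0.31,1.51,1.83],[-0.37,1.83,2.06],[-0.37,1.83,2.06]], hand=[0,0,0,0,0,0,0,0])

```text
clock: 4.58
tcp_pos: [0.5128, -0.0268, 0.1229]
orientation: [-1.57, -1.891, -0.653]
contact_force: [0.0, -0.2, 0.2]
grip_width: -0.0001
gripper_force: 0.0
```

Run:
```python
from h import *
rel(np.arange(1.07,3.3,.14))
p,d=r.grab_frame("side");cv2.imwrite("pics/side3.png",cv2.resize(p[150:330,150:420,::-1],None,fx=2.5,fy=2.5))
```

```text
stand XYZ [-0.0456 -0.0515  0.1229] tool z [-0.001  0.708 -0.706] tool y [1.    0.002 0.001] [ 0.02  0.67  0.42  1.88 -0.9   1.36  1.14] 4.575 [ 0.  -0.2  0.2]
1.07 [-0.051  0.123] [0.02 0.02 0.02]
1.21 [-0.04   0.129] [-0.05  0.37  0.2 ]
1.35 [-0.029  0.133] [-0.11  0.74  0.32]
1.49 [-0.017  0.135] [-0.19  1.12  0.39]
1.63 [-0.005  0.135] [-0.26  1.51  0.41]
1.77 [0.006 0.134] [-0.33  1.9   0.37]
1.91 [0.018 0.131] [-0.4   2.28  0.28]
2.05 [0.029 0.127] [-0.47  2.64  0.13]
2.19 [0.039 0.121] [-0.53  2.98 -0.06]
2.33 [0.049 0.114] [-0.59  3.29 -0.3 ]
2.47 [0.055 0.107] [-0.63  3.51 -0.53]
2.61 [0.061 0.1  ] [-0.66  3.68 -0.76]
2.75 [0.065 0.092] [-0.68  3.82 -1.02]
2.89 [0.068 0.084] [-0.7   3.92 -1.29]
3.03 [0.07  0.076] [-0.71  3.99 -1.58]
3.17 [0.071 0.067] [-0.72  4.01 -1.87]
```

View pics/side3.png

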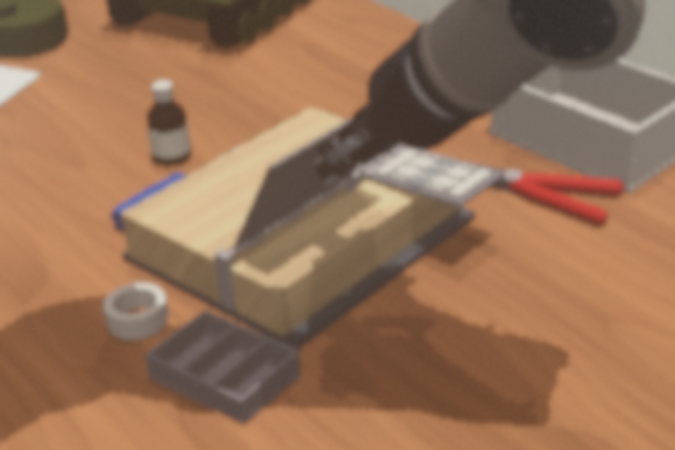

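The leaf stands at about 65° with the fingertip on its grey face (crop ~(340,155)). The short leaf hasn't moved, so I'll continue over.

servo_tool(turn=[[0,0,0],[0,0,0],[0,0,0],[0,0,0],[0,0,0],[0,0,0],[0,0,0],[0,0,0]], slide=[[-0.05,0.37,0.2],[-0.11,0.74,0.32],[-0.19,1.12,0.39],[-0.26,1.51,0.41],[-0.33,1.9,0.37],[-0.4,2.28,0.28],[-0.47,2.64,0.13],[-0.53,2.98,-0.06]], hand=[0,0,0,0,0,0,0,0])

```text
clock: 5.62
tcp_pos: [0.4972, 0.062, 0.1201]
orientation: [-1.573, -1.891, -0.653]
contact_force: [-0.3, -1.8, 0.5]
grip_width: -0.0
gripper_force: 0.9
```

Run:
```python
from h import *
rel([2.19,2.33,2.61,3.17])
p,d=r.grab_frame("side");cv2.imwrite("pics/side4.png",cv2.resize(p[150:330,150:420,::-1],None,fx=2.5,fy=2.5))
```

```text
stand XYZ [-0.0449  0.0387  0.1201] tool z [ 0.     0.707 -0.707] tool y [1.    0.001 0.001] [-0.1   0.61  0.37  1.99 -0.98  1.25  1.09] 5.625 [-0.3 -1.8  0.5]
2.19 [0.039 0.121] [-0.01  0.02  0.03]
2.33 [0.049 0.114] [-0.06  0.33 -0.21]
2.61 [0.061 0.1  ] [-0.14  0.72 -0.67]
3.17 [0.071 0.067] [-0.2   1.05 -1.78]
```

View pics/side4.png

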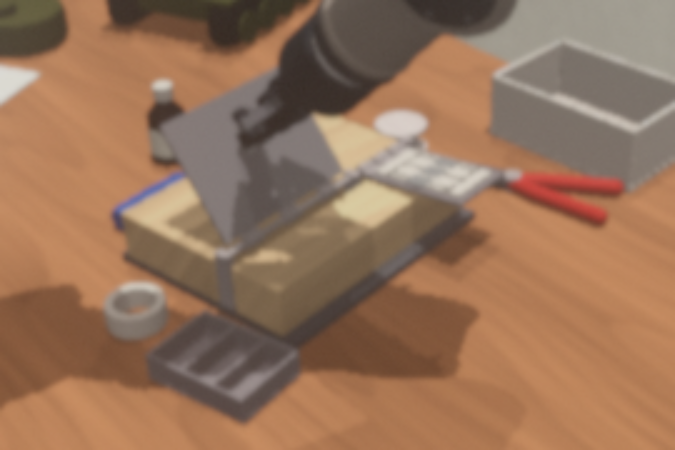

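The leaf is past upright and leaning left, with the fingertip at crop (245,130). Next I lay it down gently.

servo_tool(turn=[[0,0,0],[0,0,0],[0,0,0],[0,0,0],[0,0,0],[0,0,0],[0,0,0],[0,0,0]], slide=[[-0.06,0.33,-0.21],[-0.1,0.55,-0.44],[-0.14,0.72,-0.67],[-0.16,0.86,-0.93],[-0.18,0.96,-1.2],[-0.2,1.03,-1.5],[-0.2,1.05,-1.7],[-0.2,1.05,-1.82]], hand=[0,0,0,0,0,0,0,0])

```text
clock: 6.68
tcp_pos: [0.4909, 0.0931, 0.066]
orientation: [-1.571, -1.889, -0.653]
contact_force: [-2.2, -4.6, 20.5]
grip_width: -0.0
gripper_force: 10.4
```

Run:
```python
from h import *
state()
```

```text
stand XYZ [-0.0455  0.0704  0.066 ] tool z [-0.001  0.709 -0.705] tool y [1.    0.001 0.   ] [-0.12  0.69  0.32  2.03 -1.06  1.16  1.17] 6.675 [-2.2 -4.6 20.5]
```

20 N of contact means the leaf is pressed down on the rest. I'll lift straight off, then check.

servo_tool(turn=[[0,0,0],[0,0,0],[0,0,0],[0,0,0],[0,0,0],[0,0,0],[0,0,0],[0,0,0]], slide=[[0,0,0.3],[0,0,1.2],[0.2,-1,2.5],[0.3,-2,4],[0.6,-3.5,5],[0.8,-5,6],[1,-6.5,6],[1,-6.5,6]], hand=[0,0,0,0,0,0,0,0])

```text
clock: 7.68
tcp_pos: [0.5211, -0.1068, 0.2457]
orientation: [-1.582, -1.89, -0.652]
contact_force: [-0.1, 1.2, 0.2]
grip_width: 0.0003
gripper_force: 0.0
```

Run:
```python
from h import *
print(state()["tcp_pos"])
p,d=r.grab_frame("side");cv2.imwrite("pics/side5.png",cv2.resize(p[150:330,150:420,::-1],None,fx=2.5,fy=2.5))
P=cloud("side",d)
X=(P[...,:2]-s[:2])@a;Y=(P[...,:2]-s[:2])@n;Z=P[...,2]
for x0 in(-.1,-.05,0,.08):
  print(x0,[(y,round(float(np.median(Z[w])),3)) for y in range(-110,130,20) if (w:=(abs(X-x0)<.008)&(abs(Y*1000-y)<5)).any()])
```

```text
stand XYZ [-0.052  -0.1316  0.2457] tool z [ 0.004  0.704 -0.71 ] tool y [ 1.    -0.006  0.   ] [ 0.09  0.56  0.5   1.71 -0.78  1.6   1.03] 7.675 [-0.1  1.2  0.2]
[ 0.5211148  -0.10679341  0.24565445]
-0.1 [(-110, -0.001), (-90, -0.001), (-70, 0.03), (-50, 0.053), (-30, 0.054), (-10, 0.057), (10, 0.056), (30, 0.059), (50, 0.059), (70, 0.059), (90, 0.059), (110, 0.059)]
-0.05 [(-110, -0.002), (-90, -0.001), (-70, 0.03), (-50, 0.054), (-30, 0.053), (-10, 0.058), (10, 0.041), (30, 0.059), (50, 0.059), (70, 0.059), (90, 0.06), (110, 0.058)]
0 [(-110, -0.002), (-90, -0.002), (-70, 0.029), (-50, 0.053), (-30, 0.053), (-10, 0.059), (10, 0.054), (30, 0.059), (50, 0.059), (70, 0.059), (90, 0.059), (110, 0.059)]
0.08 [(-110, -0.0), (-90, 0.002), (-70, 0.023), (-50, 0.064), (-30, 0.062), (-10, 0.059), (10, 0.053), (30, 0.054), (50, 0.053), (70, 0.054), (90, 0.053), (110, 0.054)]
```

View pics/side5.png

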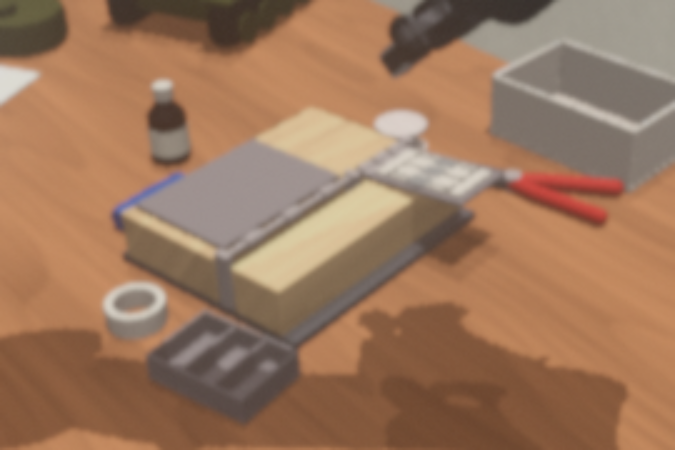

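The long leaf lies flat, grey side up, around crop (245,195), at a level height of 59 mm. The short leaf and loose things are unchanged, and the tool is clear.

```bash
python3 -c "
from bench import r
print(r.hand_in())"
```

```text
the job is handed in; nothing more can be done
None
```

I turned the long leaf over the spine without gripping it; it lies flat on the left-hand rest, the short leaf and loose things look unmoved in the last picture, and the job is handed in (no verdict was shown).

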